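Gang up carving blanks on the marking-out board

TASK

Take the straightedge from the blue mat and use it to sweep the five green carving blanks together to the back fence of the white marking-out board, pressing them flush for a second; then, still with the straightedge, close the row up sideways into the corner against the side fence until it goes solid and keep a light press on it for a second, ready for scribing across all five. The wax dents, so press lightly and touch the blanks only with the straightedge; then stand the straightedge on its edge back on the mat, and leave everything else, including the finished tooth on the board, where it is.

Things in the scene. Friction and masses are not known exactly. Their poses are not given: they have to be found in the camera images.
- board: white marking-out board, fixed, 200 mm deep (its x) by 260 mm wide (its y), 10 mm thick; origin at the centre of its underside. Dark steel fences stand on its far edge (+x) and on its right edge (-y); its near edge (-x) and left edge (+y) are open
- corner (a point): the inside corner where the board's two fences meet, on the board's top face (10 mm above the bench). Its axes are the board's: the back fence's face is its plane x = 0 and the side fence's face its plane y = 0; the blanks lie at x below 0 and y above 0
- back_fence: dark steel fence along the board's far edge, 260 mm long (y), 10 mm thick (x), 14 mm high above the board's top; rigid, fixed to the board; origin at the centre of its underside, on the board's top face
- side_fence: dark steel fence along the board's right edge, 190 mm long (x), 10 mm thick (y), 14 mm high above the board's top; rigid, fixed to the board; origin at the centre of its underside, on the board's top face
- blank1: green hard-wax carving blank, a loose block 40 mm long (its x), 18 mm high, lying flat on the board. The five blanks are sawn by hand: all 40 mm long but each of another width (its y), somewhere from 16 to 26 mm. Origin at the centre of its underside, z up. Weighs 10 to 30 g. Pressed with more than 10 N, singly or all together, the wax is dented; about 5 N is a light press
- blank2: green hard-wax carving blank, a loose block 40 mm long (its x), 18 mm high, lying flat on the board. The five blanks are sawn by hand: all 40 mm long but each of another width (its y), somewhere from 16 to 26 mm. Origin at the centre of its underside, z up. Weighs 10 to 30 g. Pressed with more than 10 N, singly or all together, the wax is dented; about 5 N is a light press
- blank3: green hard-wax carving blank, a loose block 40 mm long (its x), 18 mm high, lying flat on the board. The five blanks are sawn by hand: all 40 mm long but each of another width (its y), somewhere from 16 to 26 mm. Origin at the centre of its underside, z up. Weighs 10 to 30 g. Pressed with more than 10 N, singly or all together, the wax is dented; about 5 N is a light press
- blank4: green hard-wax carving blank, a loose block 40 mm long (its x), 18 mm high, lying flat on the board. The five blanks are sawn by hand: all 40 mm long but each of another width (its y), somewhere from 16 to 26 mm. Origin at the centre of its underside, z up. Weighs 10 to 30 g. Pressed with more than 10 N, singly or all together, the wax is dented; about 5 N is a light press
- blank5: green hard-wax carving blank, a loose block 40 mm long (its x), 18 mm high, lying flat on the board. The five blanks are sawn by hand: all 40 mm long but each of another width (its y), somewhere from 16 to 26 mm. Origin at the centre of its underside, z up. Weighs 10 to 30 g. Pressed with more than 10 N, singly or all together, the wax is dented; about 5 N is a light press
- straightedge: aluminium box-section straightedge standing on its long edge on the mat: 170 mm long (its x), 14 mm thick (its y), 50 mm high (z), 190 g, black grip strips at the middle of both faces; origin at the centre of its underside. The bottom 20 mm should stay clear of fingers so that they pass over the blanks
- mat: pale blue bench mat, fixed, 220 mm (x) by 190 mm (y), 3 mm thick, the home of the straightedge; origin at the centre of its underside
- tooth: finished carved tooth in ivory wax, standing loose at the board's near right corner, 19 mm across and 26 mm high; origin at the centre of its foot. To be left alone
- wax_carver: wax carver, a slim green-handled hand instrument with steel ends, 168 mm long and 9 mm thick, lying loose on the mat beside the straightedge, along its x; origin under its middle. To be left alone
- brush: slim brush with a black handle, 170 mm long (x), lying loose on the bench right of the board; to be left alone
- model: stone model of a jaw on a blue base, 68 mm across and 34 mm high, loose, right of the board; origin at the centre of its underside; to be left alone
- jar: jar, 52 mm across, 60 mm high, loose at the back; to be left alone
- mount_ring: black mounting ring, 72 mm across, 8 mm high, loose at the back; to be left alone
- mix_bowl: green mixing bowl, 110 mm across, 60 mm high, loose, right of and behind the board; to be left alone
There are look-alikes about, which are no part of the job. What is shaped like the blank5 but brown is not meant. What is shaped like the blank3 but purple is not meant.

How it is judged (in metres and radians):
On the way, in this order (a step that is already met when the one before it is completed fails the run):
1. all five blanks lie flush along the back fence (within 2 mm and 0.05 rad) and are pressed on it with more than 2 N together (x of each of blank1, blank2, blank3, blank4, blank5 in the frame of corner above -0.022 m and angle between the x axis of each of blank1, blank2, blank3, blank4, blank5 and the x axis of corner, either way round below 0.05 rad and z of each of blank1, blank2, blank3, blank4, blank5 in the frame of corner below 0.002 m and y of each of blank1, blank2, blank3, blank4, blank5 in the frame of corner above 0 m and angle between each of blank1, blank2, blank3, blank4, blank5's own z axis and vertical below 0.05 rad and contact force between back_fence and anything else above 2 N and contact force between straightedge and anything else above 0.5 N), for 0.3 s.
2. the row is closed up solid in the corner, no more than 2 mm of gaps in all, and pressed on the side fence with more than 2 N (x of each of blank1, blank2, blank3, blank4, blank5 in the frame of corner above -0.022 m and angle between the x axis of each of blank1, blank2, blank3, blank4, blank5 and the x axis of corner, either way round below 0.05 rad and y of blank1 in the frame of corner between 0 and 0.0938 m and y of blank2 in the frame of corner between 0 and 0.0907 m and y of blank3 in the frame of corner between 0 and 0.0945 m and y of blank4 in the frame of corner between 0 and 0.0923 m and y of blank5 in the frame of corner between 0 and 0.0932 m and z of each of blank1, blank2, blank3, blank4, blank5 in the frame of corner below 0.002 m and angle between each of blank1, blank2, blank3, blank4, blank5's own z axis and vertical below 0.05 rad and contact force between side_fence and anything else above 2 N), for 0.3 s.
At the end, for the whole second after the job is handed in: The blanks lie flat in a closed row in the corner, each within 2 mm of the back fence and square to it within 0.05 rad, with at most 2 mm of gaps in all. The straightedge stands released on its edge on the mat, its middle within 50 mm (x) and 80 mm (y) of the mat's centre. All at rest (x of each of blank1, blank2, blank3, blank4, blank5 in the frame of corner above -0.022 m and angle between the x axis of each of blank1, blank2, blank3, blank4, blank5 and the x axis of corner, either way round below 0.05 rad and y of blank1 in the frame of corner between 0 and 0.0938 m and y of blank2 in the frame of corner between 0 and 0.0907 m and y of blank3 in the frame of corner between 0 and 0.0945 m and y of blank4 in the frame of corner between 0 and 0.0923 m and y of blank5 in the frame of corner between 0 and 0.0932 m and z of each of blank1, blank2, blank3, blank4, blank5 in the frame of corner below 0.002 m and angle between each of blank1, blank2, blank3, blank4, blank5's own z axis and vertical below 0.05 rad and linear speed of each of blank1, blank2, blank3, blank4, blank5, straightedge below 0.005 m/s and x of straightedge in the frame of mat between -0.05 and 0.05 m and y of straightedge in the frame of mat between -0.08 and 0.08 m and z of straightedge in the frame of mat between 0.001 and 0.006 m and angle between straightedge's own z axis and vertical below 0.08 rad); the robot touches nothing.
It fails at once if a blank is pressed by the straightedge with more than 10 N (contact force between straightedge and blank1 above 10 N or contact force between straightedge and blank2 above 10 N or contact force between straightedge and blank3 above 10 N or contact force between straightedge and blank4 above 10 N or contact force between straightedge and blank5 above 10 N).
It fails at once if the blanks are pressed on a fence with more than 10 N (contact force between any of back_fence, side_fence and anything else above 10 N).
It fails at once if the gripper or arm touches a blank (contact force between any of the fingers, the arm and blank1 above 0.3 N or contact force between any of the fingers, the arm and blank2 above 0.3 N or contact force between any of the fingers, the arm and blank3 above 0.3 N or contact force between any of the fingers, the arm and blank4 above 0.3 N or contact force between any of the fingers, the arm and blank5 above 0.3 N).
It fails at once if another thing is shifted by more than 10 mm (distance of any of tooth, wax_carver, brush, model, jar, mount_ring, mix_bowl from where it was at the start of the episode above 0.01 m).
It also fails if it takes over 72 s, if anything falls off the work surface, if the arm or the gripper's body presses on something with over 40 N, if the wrist force passes 120 N, or if a joint passes its speed limit or range.

ROBOT

A 6-joint arm with a two-finger parallel gripper is mounted at the origin on the work surface. World frame = base frame: x ahead of the robot, y to its left, z up, the work surface at z = 0. Lengths are in mm, angles in rad, forces in N, time in s.
With the tool pointing down it reaches from about 275 to 1000 mm from the base axis. Payload 8.4 kg.
Tool frame: the origin (TCP) lies at the very end of the fingers, on their centre line; the grasp point (between the pads) lies 19 mm behind it; z points along the fingers, y is the line along which they close (so a half turn about z gives the same grasp; the last joint's range is limited). The gripper opens to 85 mm and grips with 20 to 120 N. Pads are 22 mm wide; open, the fingers measure 114 mm over their backs; the gripper's body (76 mm by 85 mm) begins 54 mm behind the grasp point. The pads swing forward as they close: fully open they stand 13 mm farther back than shut.
Start: joints at [-1.116, 0.353, 1.633, -0, 1.155, -0.002], TCP at [275.673, -560.921, 231.281] pointing down, gripper open.
Joint ranges: [-2.63, 2.63], [-0.92, 2.1], [0.06, 2.66], [-1.3, 4.44], [0, 2.69], [-3.02, 3.02]. Speed limits (rad/s): [2.22, 2.22, 2.79, 3.14, 3.14, 3.14].

INTERFACE

Orientations are given as [roll, pitch, yaw] about the fixed x, y, z axes, in that order (R = Rz(yaw) Ry(pitch) Rx(roll)).
In Python, from rig import sensors, grab_frame, camera_params, order gives the robot as it stands. The module is installed in compiled form; this text tells all that it offers.
- The arm moves only by the tool move_arm, never from a script. Its argument "motion" is a list of rows, each a list of 7 numbers: the turn, a rotation vector about the tool's x, y, z in normalised numbers (1 is pi rad), then the shift along the tool's x, y, z in a scale on which 1.0 is 0.75 m, then the finger opening in m, from 0 to 0.0854. A call has 1 to 8 rows; each row is the pose to reach, as a shift and turn from the pose commanded when the call began, along the tool's axes at that moment; what a row does not reach only later rows make up. A row lasts 1/8 s, in which the tool goes at most 62.5 mm and 10.7 degrees, less where a joint would pass 70% of its speed; a pose out of reach is approached as far as the arm can. A call with a gripper value outside its range is refused whole. The fingers move at their own pace and stop on an object; "grip_force" is the grip in N (left out, the last holds). Time passes only in rows, so rows that repeat a pose let the fingers close. It gives the time, the measured TCP pose, the force, the opening and the grip force at its end, in the units of the state.
- sensors.sense(): the state, without advancing time (a new reading comes with each control period).
- grab_frame(name): name is "scene" or "top" or "wrist"; returns (picture, depth): 400x640x3 uint8, red, green, blue; 400x640 float32, mm along the optical axis (not along the pixel's ray), 0 where there is no reading.
- camera_params(name): a dict with "camera_matrix" (3x3 intrinsics, pixels), "world_from_camera" (4x4, takes a point from camera to world coordinates). Camera axes: x right, y down, z forward; pixel columns grow to the right and rows downward; lengths in mm; the calibration is good to about 2 mm. The wrist camera is an equidistant fisheye: a pixel r from the principal point sees the ray r / f radians off the axis. A picture is of the moment at which its call begins: read the wrist's pose just before it. camera_params takes no time and is no camera call; for the wrist camera it gives the pose at the moment of the call.
- order.sign_off(): hands the job in; it is judged then, once.
The state is a dict: "clock": time; "qpos": joint angles; "qvel": joint speeds; "joint_efforts": joint torques, N m; "eef_pos": TCP position; "tcp_rot": TCP orientation; "contact_force": force on the tool from outside, world axes, zero at the start; "wrist_torque": the same for the moment, N m; "opening": opening from 0.0 (shut) to 1.0 (fully open); "grasp_force": force on a finger pad.
Only numpy, scipy, OpenCV 4.12 (cv2) and the standard library are available. Lean on these libraries where they do the work, as an engineer would, in place of code of your own. Each camera call takes 0.05 s, during which the arm holds its last target. There are 200 camera calls.

## Working session

There is one attempt and no reset: what is moved stays moved. The work goes in short steps, Python scripts to look and compute and a tool call to move; the robot and the scene stay as the last step left them, time stands still between calls to the robot, and variables do not carry over. Pictures are saved under pics/ and viewed, at most 14 in all, crops included, and the job is handed in when it is done.

Besides the shell and the picture viewer there is one more tool, called after "Request:" as name([rows], argument=value, ...), one row to a line, values as JSON. move_arm: Moves the arm, as the interface text tells. Its arguments: {"type":"object","properties":{"motion":{"type":"array","items":{"type":"array","items":{"type":"number"}}},"grip_force":{"type":"number"}},"required":["motion"]}

```bash
mkdir -p pics; python3 - <<'E'
from rig import sensors, grab_frame, camera_params
import cv2,numpy as np
s=sensors.sense();print(s)
for n in("top","scene"):
    p,d=grab_frame(n);cv2.imwrite(f"pics/{n}0.png",p[:,:,::-1]);np.save(f"{n}0.npy",d)
    c=camera_params(n);print(n,np.round(c["camera_matrix"],1).tolist(),np.round(c["world_from_camera"],3).tolist())
E
```

```text
{'clock': 0.0, 'qpos': array([-1.11638984e+00,  3.53702426e-01,  1.63417423e+00,  3.57994036e-06,
        1.15520113e+00, -2.37346416e-03]), 'qvel': array([ 0.00017597, -0.00018642, -0.00026542, -0.00051161, -0.00020933,
       -0.00134811]), 'joint_efforts': array([-2.69937838e-03, -6.05255771e+01, -3.42070627e+01, -2.03655336e-04,
        9.30844748e-03, -2.30453634e-05]), 'eef_pos': array([ 275.45750317, -560.4627594 ,  230.51063342]), 'tcp_rot': array([-3.14010754e+00, -6.79794158e-06,  4.56778502e-01]), 'contact_force': array([-0.19721392, -0.46339564, -1.27577514]), 'wrist_torque': array([ 0.02364417, -0.04401716,  0.00969372]), 'grasp_force': 0.0, 'opening': 1.0018009350719599}
top [[458.3, 0.0, 320.7], [0.0, 458.3, 196.8], [0.0, 0.0, 1.0]] [[-0.021, -0.987, 0.16, 334.138], [-1.0, 0.022, 0.004, -36.448], [-0.007, -0.16, -0.987, 1489.733], [0.0, 0.0, 0.0, 1.0]]
scene [[492.1, 0.0, 312.9], [0.0, 492.1, 200.3], [0.0, 0.0, 1.0]] [[0.801, 0.441, -0.406, 1102.915], [0.599, -0.6, 0.53, -703.017], [-0.01, -0.668, -0.744, 939.468], [0.0, 0.0, 0.0, 1.0]]
```

View pics/top0.png

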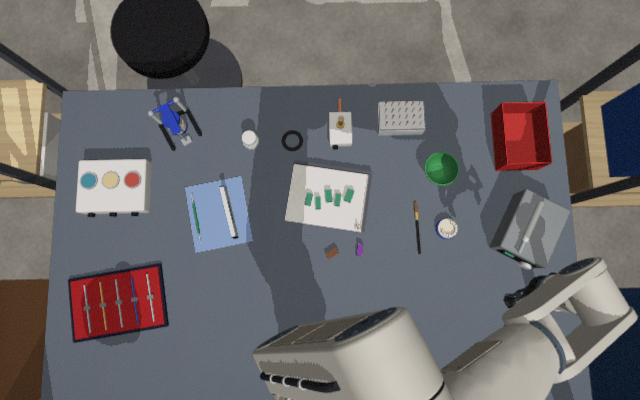

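View pics/scene0.png

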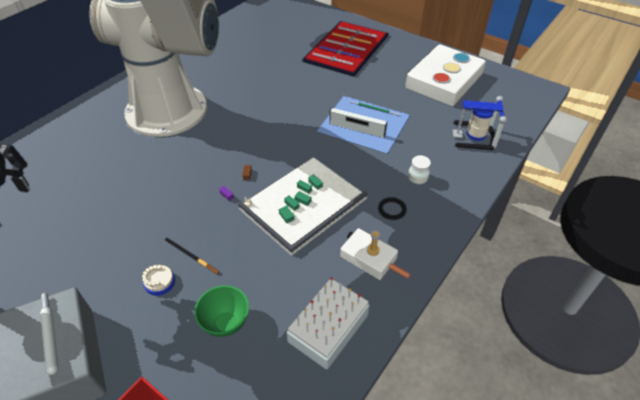

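The top view shows the board around (328,197), with blanks at (308–350,190–203) and the tooth near (358,224). The mat is at (218,214), the straightedge at (228,211) and the carver at (195,215). The scene view shows the same layout: straightedge (358,122), carver (375,107), and the board's fences on the far (+x) and right (-y) sides.

```bash
cat > h.py <<'E'
import cv2,numpy as np
from rig import sensors,grab_frame,camera_params
def cast(n,px,z,c=None):
    c=c or camera_params(n);K=np.array(c["camera_matrix"]);T=np.array(c["world_from_camera"])
    px=np.atleast_2d(np.array(px,float))
    a=(px[:,0]-K[0,2])/K[0,0];b=(px[:,1]-K[1,2])/K[1,1]
    if n=="wrist":
        r=np.hypot(a,b)+1e-12;ray=np.c_[np.sin(r)*a/r,np.sin(r)*b/r,np.cos(r)]
    else: ray=np.c_[a,b,np.ones_like(a)]
    w=ray@T[:3,:3].T;o=T[:3,3]
    return o+w*((z-o[2])/w[:,2])[:,None]
def mask(p,kind):
    h=cv2.cvtColor(p,cv2.COLOR_RGB2HSV);H,S,V=[h[...,i].astype(int) for i in range(3)]
    m={"green":(H>60)&(H<95)&(S>110)&(V>40),"white":(S<45)&(V>165),"blue":(H>100)&(H<122)&(S>75)&(V>120),"black":V<60}[kind]
    return m.astype(np.uint8)
def blobs(m,amin):
    n,l,st,ce=cv2.connectedComponentsWithStats(m)
    return [(np.argwhere(l==i)[:,::-1],st[i]) for i in range(1,n) if st[i][4]>=amin]
def rect(n,px,z,c=None):
    w=cast(n,px,z,c)[:,:2].astype(np.float32);r=cv2.minAreaRect(w)
    return np.round(r[0],1),np.round(r[1],1),round(r[2],1)
E
python3 - <<'E'
from h import *
for n in("top","scene"):
    p=cv2.imread(f"pics/{n}0.png")[:,:,::-1].copy()
    for k,z,a in(("green",28,15),("white",10,150),("blue",3,800)):
        for b,s in blobs(mask(p,k),a):
            r=rect(n,b,z)
            if -300<r[0][1]<400 and 300<r[0][0]<800: print(n,k,s[:5],*r)
    d=np.load(f"{n}0.npy")
    print((d>0).mean())
    r=cast(n,[(228,211)] if n=="top" else [(358,115)],53);print(r)
E
```

```text
top green [326 190   6  12  59] [574.8 -56.6] [16.2 36. ] 88.8
top green [345 190   9  12  68] [ 573.8 -121.6] [18.9 36.8] 68.0
top green [306 193   6  12  53] [565.3   8.5] [14.9 36.4] 75.2
top green [335 194   6  12  50] [561.2 -84.8] [13.3 37.1] 79.2
top green [316 197   4  12  40] [552.7 -20.6] [ 9.7 35.9] 88.8
top green [193 204   7  29  58] [510.8 371.8] [93.4  6.3] 11.8
top white [242 131  16  18 210] [773.3 202.7] [59.4 50.3] 0.1
top white [ 285  165   83   67 3901] [573.1 -49.9] [247.8 191.4] 80.2
top white [219 187  16  50 222] [533.9 276.3] [167.9  14.2] 14.1
top blue [ 185  178   58   54 1043] [555.1 312.8] [159.1 184.8] 10.3
0.9959921875
[[527.88545429 262.88538302  53.        ]]
scene green [359 103  29   9  57] [525.4 351.9] [89.8  9.1] 11.5
scene green [309 176  13  12  96] [569.9   1.6] [22.9 42.8] 71.9
scene green [298 181  13  11  86] [557.5 -27.9] [19.2 42.4] 88.7
scene green [285 192  26  17 217] [572.7 -74.5] [59.2 44. ] 65.6
scene green [280 206  13  16 127] [ 579.3 -127.6] [23.4 44.3] 67.7
scene white [331 108  55  17 240] [500.2 308.7] [171.7  20.4] 13.9
scene white [409 155  22  24 363] [753.1 227.7] [51.5 92.3] 20.2
scene white [ 244  158  117   87 4294] [566.1 -48.8] [243.4 187.5] 80.2
scene white [ 341  228   56   45 1230] [792.  -93.7] [ 92.1 113.3] 89.3
scene blue [ 317   96   93   58 2027] [527.  302.3] [223.1 195.8] 10.3
0.99593359375
[[526.57212251 267.13071463  53.        ]]
```

The manual's scale: shifts go in shares of 0.75 m and turns go in shares of pi rad. Converting my numbers, 0.333 m / 0.75 = 0.444, -0.327 m / 0.75 = -0.436, -0.87 rad / 3.1416 = -0.2769.

Request:
move_arm([
  [0,0,-0.035,0.056,-0.0547,-0.0213,0.06],
  [0,0,-0.07,0.1107,-0.1093,-0.044,0.06],
  [0,0,-0.105,0.1667,-0.1627,-0.0653,0.06],
  [0,0,-0.1401,0.2227,-0.2173,-0.0867,0.06],
  [0,0,-0.1751,0.2773,-0.272,-0.108,0.06],
  [0,0,-0.2101,0.3333,-0.3267,-0.1307,0.06],
  [0,0,-0.2451,0.388,-0.3813,-0.152,0.06],
  [0,0,-0.2769,0.444,-0.436,-0.1733,0.06],
])

```text
clock: 1.1
eef_pos: [430.4, -118.7, 361.8]
tcp_rot: [3.141, 0.0, 1.33]
contact_force: [1.0, 0.4, 0.5]
opening: 0.707
grasp_force: 0.0
```

```bash
python3 - <<'E'
from h import *
s=sensors.sense();print(s['eef_pos'],s['tcp_rot'],s['qpos'],s['contact_force'])
c=camera_params("wrist");p,d=grab_frame("wrist");cv2.imwrite("pics/w1.png",p[:,:,::-1]);print(c)
E
```

```text
[ 430.37682943 -118.72510511  361.76506839] [3.14135667e+00 5.42691618e-06 1.33000136e+00] [-2.72529901e-01 -4.57081349e-02  1.81969009e+00  2.10679543e-06
  1.36737466e+00 -3.17353618e-02] [1.01216876 0.37573367 0.45850935]
{'camera_matrix': array([[309.70691629,   0.        , 316.33205178],
       [  0.        , 309.70691629, 197.50721086],
       [  0.        ,   0.        ,   1.        ]]), 'world_from_camera': array([[ 9.71046082e-01, -2.30682123e-01, -6.20907727e-02,
         4.45433697e+02],
       [-2.38891755e-01, -9.37143750e-01, -2.54346851e-01,
        -5.44388499e+01],
       [ 4.85292173e-04,  2.61815487e-01, -9.65117825e-01,
         5.04786058e+02],
       [ 0.00000000e+00,  0.00000000e+00,  0.00000000e+00,
         1.00000000e+00]])}
```

View pics/w1.png

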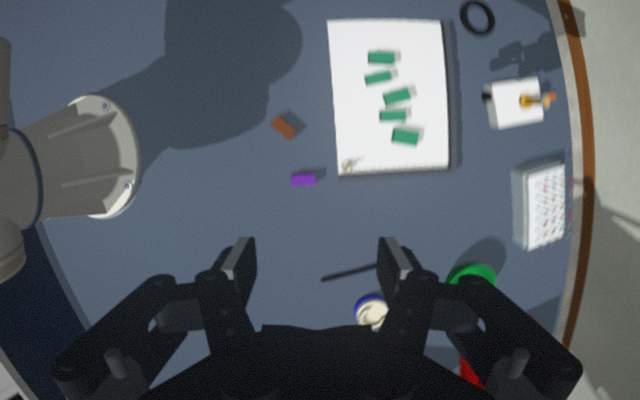

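The wrist view shows the board's near-left corner at about (328,20) and near-right at (340,175). The blanks are at (383,57), (380,77), (398,96), (393,115) and (406,136), and the tooth at (350,163). I'll go closer for a finer measurement.

To row units: 0.162 m / 0.75 = 0.216, 0.121 m / 0.75 = 0.1613.

Request:
move_arm([
  [0,0,0,0.0147,0.0373,0.0533,0.06],
  [0,0,0,0.028,0.076,0.108,0.06],
  [0,0,0,0.0427,0.1133,0.1613,0.06],
  [0,0,0,0.056,0.1507,0.216,0.06],
  [0,0,0,0.056,0.1507,0.216,0.06],
  [0,0,0,0.056,0.1507,0.216,0.06],
])

```text
clock: 1.9
eef_pos: [549.6, -107.2, 199.6]
tcp_rot: [-3.141, 0.0, 1.327]
contact_force: [0.4, 0.1, 0.3]
opening: 0.704
grasp_force: 0.0
```

```bash
python3 - <<'E'
from h import *
import pickle
s=sensors.sense();print(s['eef_pos'],s['tcp_rot'],s['contact_force'])
c=camera_params("wrist");p,d=grab_frame("wrist");cv2.imwrite("pics/w2.png",p[:,:,::-1]);pickle.dump((c,d),open("w2.pkl","wb"))
for k,z,a in(("green",28,60),("white",10,500)):
    for b,st in blobs(mask(p,k),a): print(k,st,*rect("wrist",b,z,c))
E
```

```text
[ 549.64919639 -107.20404362  199.61920715] [-3.14086553e+00  1.51939371e-04  1.32684787e+00] [0.38603927 0.11127737 0.3241182 ]
green [286  58  38  18 661] [565.6   8.7] [17.8 37.2] 75.4
green [280  87  39  23 540] [552.6 -21.1] [37.5 15.1] 0.0
green [309 111  41  29 696] [574.9 -55.7] [37.5 19.1] 4.4
green [305 147  37  18 581] [561.5 -84.1] [16.6 37.1] 79.1
green [324 175  39  25 755] [ 574.3 -121.1] [22.9 37.9] 68.1
green [ 424  342   50   40 1004] [ 684.6 -423.9] [ 38.8 139.9] 36.2
white [  229     7   184   229 33752] [571.6 -50. ] [249.9 191. ] 80.1
white [ 481   93   77   74 3750] [ 816.1 -104.9] [ 79.3 120.7] 89.7
white [ 602   98   38  140 3416] [1052.1 -226.6] [128.  290.8] 8.4
white [ 524  219   58  102 3595] [ 873.8 -344.6] [113.4 170.1] 0.1
```

View pics/w2.png

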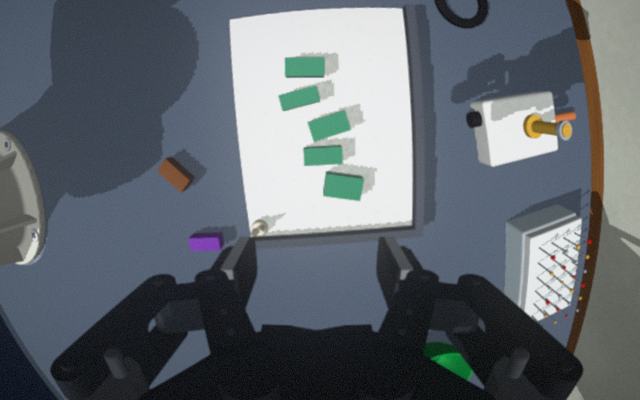

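The close view shows the five blanks at (304,67), (299,98), (330,125), (323,155), (343,187), and the tooth at (260,227). The white face runs from (232,20) to (412,228). The measured 250 x 191 mm agrees with the face inside the fences (250 x 190 mm).

```bash
python3 - <<'E'
from h import *
import pickle
c,d=pickle.load(open("w2.pkl","rb"));p=cv2.imread("pics/w2.png")[:,:,::-1].copy()
m=mask(p,"white");m[:,450:]=0
ct=max(cv2.findContours(m,cv2.RETR_EXTERNAL,cv2.CHAIN_APPROX_NONE)[0],key=cv2.contourArea)[:,0,:]
w=cast("wrist",ct,10,c)[:,:2];yaw=-.172;ce=np.array([571.6,-50])
R=lambda a:np.array([[np.cos(a),-np.sin(a)],[np.sin(a),np.cos(a)]])
q=(w-ce)@R(yaw)
for ax,sg,h in((0,1,95),(0,-1,95),(1,1,125),(1,-1,125)):
    s=q[(abs(sg*q[:,ax]-h)<5)&(abs(q[:,1-ax])<(100 if ax==0 else 75))]
    v=cv2.fitLine(s.astype(np.float32),cv2.DIST_HUBER,0,.01,.01).ravel()
    sl=v[1-ax]and v[ax]/v[1-ax]; print("side",ax,sg,"off",round(v[2+ax]-sl*v[3-ax],2),"slope",round(sl,4),len(s))
corner=ce+R(yaw)@[95,-125];print("corner",corner)
for b,st in blobs(mask(p,"green"),400)[:5]:
    q=(cast("wrist",b,28,c)[:,:2]-corner)@R(yaw);r=cv2.minAreaRect(q.astype(np.float32));print("blank",np.round(r[0],1),np.round(r[1],1),round(r[2]),q.min(0).round(),q.max(0).round())
print("tooth",(cast("wrist",[(253,234),(262,226)],10,c)[:,:2]-corner)@R(yaw))
dd=d[20:230:30,240:400:30];print(dd.round())
p=cv2.imread("pics/top0.png")[:,:,::-1].copy()
b=[b for b,s in blobs(mask(p,"white"),150) if 210<s[0]<230][0]
print("edge top z53",*rect("top",b,53)); print("mat",[rect("top",b,3) for b,s in blobs(mask(p,"blue"),800)])
p=cv2.imread("pics/scene0.png")[:,:,::-1].copy()
b=[b for b,s in blobs(mask(p,"white"),150) if 320<s[0]<335][0]
print("edge scene z53",*rect("scene",b,53)); print("mat",[rect("scene",b,3) for b,s in blobs(mask(p,"blue"),800)])
E
```

```text
side 0 1 off 94.8 slope -0.002 176
side 0 -1 off -94.85 slope 0.0009 176
side 1 1 off 123.97 slope -0.0021 138
side 1 -1 off -124.07 slope -0.0002 130
corner [ 643.80407361 -189.41510591]
blank [-111.   181.8] [17.8 37.2] 85 [-130.  172.] [-93. 192.]
blank [-118.7  150.2] [37.5 15.1] 10 [-138.  140.] [-100.  160.]
blank [-90.8 119.9] [37.5 19.1] 14 [-111.  107.] [-71. 134.]
blank [-99.1  89.6] [16.6 37.1] 89 [-118.   81.] [-81.  98.]
blank [-80.2  55.4] [22.9 37.9] 78 [-101.   41.] [-60.  69.]
tooth [[-186.55975662    1.93498468]
 [-174.47251675   11.25608995]]
[[292. 292. 293.   0. 291. 293.]
 [300. 302. 301. 301. 302. 301.]
 [310. 310. 310. 310. 310. 310.]
 [319. 320. 319. 319. 318. 319.]
 [327. 326. 328. 327. 328. 327.]
 [347. 336. 337. 335. 336. 335.]
 [356. 344. 345. 344. 344. 347.]]
edge top z53 [1245.9  264.6] [123.2  18.6] 88.6
mat [(array([555.1, 312.8]), array([159.1, 184.8]), 10.3)]
edge scene z53 [528.1 261.9] [163.8  19.4] 13.9
mat [(array([ 607.7, 1147.3]), array([ 90.6, 315.2]), 14.1), (array([ 714. , 1187.6]), array([114.6, 370.3]), 0.2), (array([527. , 302.3]), array([223.1, 195.8]), 10.3)]
```

To row units: 0.312 m / 0.75 = 0.416, 0.268 m / 0.75 = 0.3573, 0.155 rad / 3.1416 = 0.0493.

Request:
move_arm([
  [0,0,0.0493,0.06,-0.036,-0.0133,0.06],
  [0,0,0.0987,0.12,-0.0707,-0.0133,0.06],
  [0,0,0.148,0.1787,-0.1067,-0.0133,0.06],
  [0,0,0.1974,0.2387,-0.1413,-0.0133,0.06],
  [0,0,0.2467,0.2973,-0.1773,-0.0133,0.06],
  [0,0,0.296,0.3573,-0.2133,-0.0133,0.06],
  [0,0,0.345,0.416,-0.248,-0.0133,0.06],
  [0,0,0.345,0.416,-0.248,-0.0133,0.06],
])

```text
clock: 2.95
eef_pos: [444.4, 243.1, 211.3]
tcp_rot: [-3.14, -0.003, 0.244]
contact_force: [0.6, -0.4, -0.1]
opening: 0.708
grasp_force: 0.0
```

```bash
python3 - <<'E'
from h import *
s=sensors.sense();print(s['eef_pos'],s['tcp_rot'],s['contact_force'],s['qpos'])
c=camera_params("wrist");p,d=grab_frame("wrist");cv2.imwrite("pics/w3.png",p[:,:,::-1])
for k,z,a in(("green",6,60),("white",53,150),("blue",3,1000)):
    for b,st in blobs(mask(p,k),a): print(k,st,*rect("wrist",b,z,c))
E
```

```text
[444.37196814 243.1204781  211.30162499] [-3.14021293 -0.00327546  0.24405025] [ 0.64842632 -0.43566291 -0.0695185 ] [4.97312165e-01 1.88831433e-01 1.90603929e+00 5.96053622e-04
 1.04320533e+00 1.82375681e+00]
green [214  49   8  85 516] [512.5 377.9] [99.2  7.5] 11.9
green [ 509  116   85   56 2167] [569.2 -74.1] [ 59.6 181.6] 7.0
white [   0    0  110   55 5041] [571.  669.6] [284.7  83. ] 85.4
white [ 584    0   31   54 1054] [768.9 -79. ] [79.7 68.9] 0.1
white [ 308   16   14  162 2062] [527.2 266.2] [161.1  12.8] 14.1
white [  453    32   157   202 14586] [563.5 -12. ] [219.4 167.3] 80.2
blue [  197     1   173   191 27032] [524.9 307.2] [222.2 194.2] 10.2
```

View pics/w3.png

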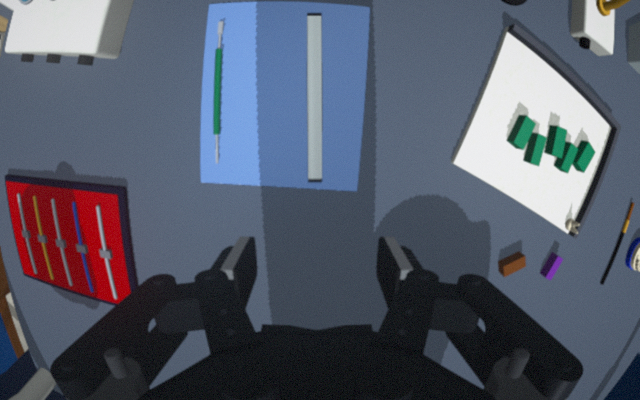

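Wrist view: the straightedge's top runs from (315,13) to (315,181), standing on its edge, centre (527,266) and yaw 0.246. The carver is 100 mm to its left at (218,90). Now I'll descend to grasp it.

To row units: 0.182 m / 0.75 = 0.2427, 0.175 m / 0.75 = 0.2333.

Request:
move_arm([
  [0,0,0,0.0573,-0.0013,0,0.06],
  [0,0,0,0.1147,-0.0033,0.0267,0.06],
  [0,0,0,0.1147,-0.0033,0.0933,0.06],
  [0,0,0,0.1147,-0.0033,0.16,0.06],
  [0,0,0,0.1147,-0.0033,0.2067,0.06],
  [0,0,0,0.1147,-0.0033,0.2333,0.06],
  [0,0,0,0.1147,-0.0033,0.2427,0.06],
  [0,0,0,0.1147,-0.0033,0.2427,0.06],
])

```text
clock: 4.0
eef_pos: [528.6, 263.6, 28.1]
tcp_rot: [-3.141, -0.001, 0.243]
contact_force: [0.3, -0.4, -0.4]
opening: 0.701
grasp_force: 0.0
```

Request:
move_arm([
  [0,0,0,0,0,0,0.03],
  [0,0,0,0,0,0,0.02],
  [0,0,0,0,0,0,0.01],
  [0,0,0,0,0,0,0.005],
  [0,0,0,0,0,0,0.005],
  [0,0,0,0,0,0,0.005],
], grip_force=60)

```text
clock: 4.75
eef_pos: [528.3, 264.0, 28.1]
tcp_rot: [-3.141, -0.001, 0.243]
contact_force: [-1.3, -0.8, 6.8]
opening: 0.155
grasp_force: 59.4
```

```bash
python3 - <<'E'
from h import *
s=sensors.sense();print(s['eef_pos'],s['tcp_rot'],s['contact_force'],s['grasp_force'],s['opening'],s['wrist_torque'])
E
```

```text
[528.29966923 263.99063817  28.06239949] [-3.14132007e+00 -1.07605910e-03  2.42884402e-01] [-1.29014584 -0.79023614  6.80992574] 59.368518590927124 0.154599802370707 [ 0.0182096   0.19458356 -0.01687083]
```

To row units: 0.297 m / 0.75 = 0.396, -0.08 m / 0.75 = -0.1067, -1.156 rad / 3.1416 = -0.368.

Request:
move_arm([
  [0,0,0,0,0,-0.0533,0.005],
  [0,0,-0.0525,-0.0133,0.04,-0.1067,0.005],
  [0,0,-0.105,-0.0347,0.1053,-0.1067,0.005],
  [0,0,-0.1576,-0.056,0.172,-0.1067,0.005],
  [0,0,-0.2101,-0.076,0.2373,-0.1067,0.005],
  [0,0,-0.2626,-0.0973,0.3027,-0.1067,0.005],
  [0,0,-0.3151,-0.116,0.3627,-0.1067,0.005],
  [0,0,-0.368,-0.1287,0.396,-0.1067,0.005],
])

```text
clock: 5.75
eef_pos: [505.1, -49.8, 107.2]
tcp_rot: [-3.141, 0.0, 1.403]
contact_force: [-0.2, 1.1, -2.4]
opening: 0.149
grasp_force: 59.0
```

Request:
move_arm([
  [0,0,0,0,0,0,0.005],
  [0,0,0,0,0,0,0.005],
  [0,0,0,0,0,0,0.005],
  [0,0,0,0,0,0,0.005],
])

```text
clock: 6.25
eef_pos: [505.6, -47.0, 107.3]
tcp_rot: [-3.141, -0.0, 1.399]
contact_force: [0.1, 0.1, -0.8]
opening: 0.148
grasp_force: 59.0
```

```bash
python3 - <<'E'
from h import *
s=sensors.sense();print(s['eef_pos'],s['tcp_rot'],s['contact_force'],s['grasp_force'],s['opening'],s['wrist_torque'])
c=camera_params("wrist");p,d=grab_frame("wrist");cv2.imwrite("pics/w4.png",p[:,:,::-1])
E
```

```text
[505.64971548 -47.0422699  107.25821231] [-3.14149613e+00 -1.19196274e-05  1.39925556e+00] [ 0.10271298  0.1263141  -0.82080084] 58.95764350891113 0.14811313373117793 [0.0193104  0.02582442 0.07476008]
```

View pics/w4.png

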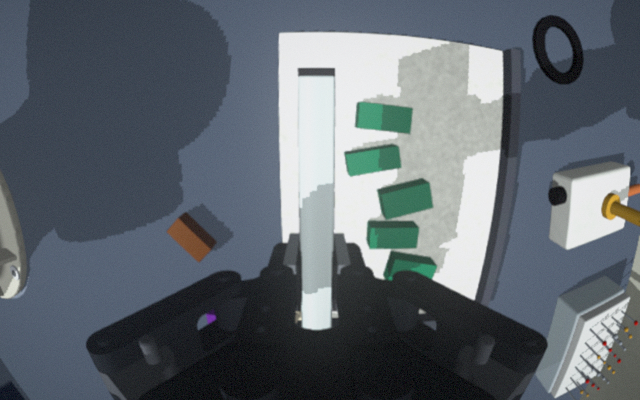

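Wrist view: the straightedge is held square to the board, its far end at (316,71), left of all five blanks. In corner axes its middle is at (-160, 117). Lowering it now.

To row units: 0.07 m / 0.75 = 0.0933, 0.066 m / 0.75 = 0.088.

Request:
move_arm([
  [0,0,0,0,0,0.04,0.005],
  [0,0,0,0,0,0.0733,0.005],
  [0,0,0,0,0,0.088,0.005],
  [0,0,0,0,0,0.0933,0.005],
  [0,0,0,0,0,0.0933,0.005],
  [0,0,0,0,0.004,0.0933,0.005],
  [0,0,0,0,0.008,0.0933,0.005],
  [0,0,0,0,0.012,0.0933,0.005],
])

```text
clock: 7.3
eef_pos: [515.0, -49.4, 37.6]
tcp_rot: [3.141, -0.0, 1.399]
contact_force: [-0.4, 1.1, -1.6]
opening: 0.149
grasp_force: 59.0
```

To row units: 0.037 m / 0.75 = 0.0493, 0.032 m / 0.75 = 0.0427.

Request:
move_arm([
  [0,0,0,0,0.0053,0,0.005],
  [0,0,0,0,0.0107,0,0.005],
  [0,0,0,0,0.016,0,0.005],
  [0,0,0,0,0.0227,0,0.005],
  [0,0,0,0,0.0293,0,0.005],
  [0,0,0,0,0.036,0,0.005],
  [0,0,0,0,0.0427,0,0.005],
  [0,0,0,0,0.0493,0,0.005],
])

```text
clock: 8.3
eef_pos: [551.2, -55.7, 37.3]
tcp_rot: [-3.141, -0.0, 1.399]
contact_force: [0.1, -0.2, -2.4]
opening: 0.151
grasp_force: 59.0
```

```bash
python3 - <<'E'
from h import *
s=sensors.sense();print(s['eef_pos'],s['tcp_rot'],s['contact_force'],s['grasp_force'],s['opening'],s['wrist_torque'])
c=camera_params("wrist");p,d=grab_frame("wrist");cv2.imwrite("pics/w5.png",p[:,:,::-1])
p,d=grab_frame("scene");cv2.imwrite("pics/s5.png",cv2.resize(p[130:270,220:380],None,fx=4,fy=4)[:,:,::-1])
E
```

```text
[551.19116839 -55.74089318  37.25455519] [-3.14147572e+00 -8.86451309e-06  1.39876298e+00] [ 0.1433471  -0.1981519  -2.41283118] 58.98880362510681 0.15148328876217657 [-0.0340791   0.04817449  0.05198571]
```

View pics/s5.png

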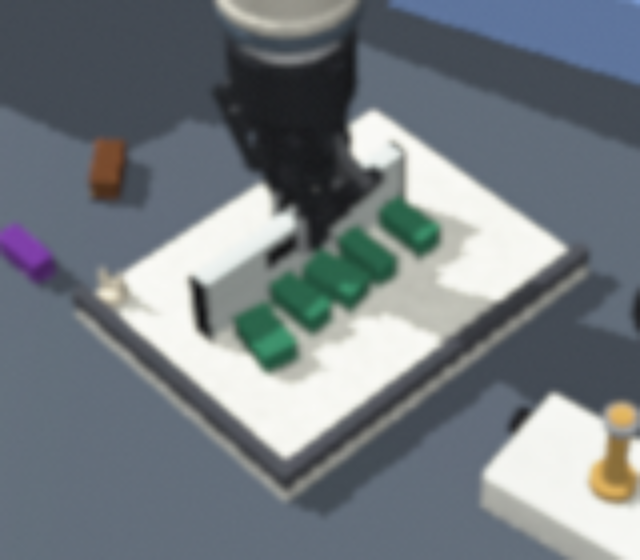

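The scene crop shows all five blanks lined up along the front of the straightedge, with the tooth untouched at (110,288). I'll carry on sweeping.

To row units: 0.048 m / 0.75 = 0.064, 0.042 m / 0.75 = 0.056.

Request:
move_arm([
  [0,0,0,0,0.008,0,0.005],
  [0,0,0,0,0.016,0,0.005],
  [0,0,0,0,0.024,0,0.005],
  [0,0,0,0,0.032,0,0.005],
  [0,0,0,0,0.04,0,0.005],
  [0,0,0,0,0.048,0,0.005],
  [0,0,0,0,0.056,0,0.005],
  [0,0,0,0,0.064,0,0.005],
])

```text
clock: 9.4
eef_pos: [598.6, -64.0, 37.3]
tcp_rot: [-3.141, -0.0, 1.399]
contact_force: [0.1, 0.5, -1.7]
opening: 0.153
grasp_force: 59.0
```

To row units: 0.0145 m / 0.75 = 0.0193, 0.0135 m / 0.75 = 0.018.

Request:
move_arm([
  [0,0,0,0,0.0053,0,0.005],
  [0,0,0,0,0.0093,0,0.005],
  [0,0,0,0,0.0127,0,0.005],
  [0,0,0,0,0.0153,0,0.005],
  [0,0,0,0,0.0167,0,0.005],
  [0,0,0,0,0.018,0,0.005],
  [0,0,0,0,0.0193,0,0.005],
  [0,0,0,0,0.0193,0,0.005],
])

```text
clock: 10.4
eef_pos: [612.7, -66.4, 37.3]
tcp_rot: [3.141, -0.0, 1.399]
contact_force: [0.4, -0.2, -1.4]
opening: 0.151
grasp_force: 59.0
```

```bash
cat > st.py <<'E'
from h import *
s=sensors.sense();a=-.172;R=np.array([[np.cos(a),-np.sin(a)],[np.sin(a),np.cos(a)]])
print("corner xy",(s['eef_pos'][:2]-[643.8,-189.4])@R,"z",s['eef_pos'][2],"yaw-1.5708+.172",s['tcp_rot'][2]-1.3988,"F",s['contact_force'][:2]@R,s['contact_force'][2],"T",s['wrist_torque'],s['grasp_force'])
E
python3 st.py
```

```text
corner xy [-51.6864292  115.88715652] z 37.34885806404477 yaw-1.5708+.172 4.794675601971221e-05 F [ 0.38971298 -0.17866449] -1.4411392647869272 T [-0.02103619  0.00576451  0.04454208] 58.968340158462524
```

To row units: 0.003 m / 0.75 = 0.004, 0.0028 m / 0.75 = 0.0037.

Request:
move_arm([
  [0,0,0,0,0.0005,0,0.005],
  [0,0,0,0,0.0011,0,0.005],
  [0,0,0,0,0.0016,0,0.005],
  [0,0,0,0,0.0021,0,0.005],
  [0,0,0,0,0.0027,0,0.005],
  [0,0,0,0,0.0032,0,0.005],
  [0,0,0,0,0.0037,0,0.005],
  [0,0,0,0,0.004,0,0.005],
])

```text
clock: 11.4
eef_pos: [615.5, -66.9, 37.3]
tcp_rot: [3.142, -0.0, 1.399]
contact_force: [-0.6, 0.5, -1.8]
opening: 0.152
grasp_force: 59.0
```

```bash
python3 st.py
```

```text
corner xy [-48.8323761  115.85903304] z 37.30588271359842 yaw-1.5708+.172 -2.558772199723336e-05 F [-0.69029972  0.33854242] -1.817218457210176 T [ 0.00218658  0.09030796 -0.00889331] 58.992703557014465
```

To row units: 0.0006 m / 0.75 = 0.0008, 0.0004 m / 0.75 = 0.0005.

Request:
move_arm([
  [0,0,0,0,0.0003,0,0.005],
  [0,0,0,0,0.0005,0,0.005],
  [0,0,0,0,0.0008,0,0.005],
  [0,0,0,0,0.0008,0,0.005],
])

```text
clock: 11.9
eef_pos: [616.1, -67.0, 37.3]
tcp_rot: [3.141, -0.0, 1.399]
contact_force: [-1.2, -0.1, -2.6]
opening: 0.152
grasp_force: 59.0
```

```bash
python3 st.py
```

```text
corner xy [-48.23096491 115.8576034 ] z 37.2890180873341 yaw-1.5708+.172 1.823476243956179e-05 F [-1.16551269 -0.34334759] -2.5549848741032424 T [0.00681349 0.06871756 0.02834043] 58.9587539434433
```

To row units: 0.0006 m / 0.75 = 0.0008, 0.0004 m / 0.75 = 0.0005.

Request:
move_arm([
  [0,0,0,0,0.0003,0,0.005],
  [0,0,0,0,0.0005,0,0.005],
  [0,0,0,0,0.0008,0,0.005],
  [0,0,0,0,0.0008,0,0.005],
])

```text
clock: 12.4
eef_pos: [616.7, -67.1, 37.3]
tcp_rot: [3.142, 0.0, 1.399]
contact_force: [-0.2, 0.5, -1.5]
opening: 0.154
grasp_force: 59.0
```

```bash
python3 st.py
```

```text
corner xy [-47.6543979  115.85415962] z 37.27764801009468 yaw-1.5708+.172 2.128330309147941e-05 F [-0.26211587  0.41685616] -1.528513225407245 T [0.0529473  0.06458484 0.02013706] 58.95999312400818
```

To row units: 0.0006 m / 0.75 = 0.0008, 0.0004 m / 0.75 = 0.0005.

Request:
move_arm([
  [0,0,0,0,0.0003,0,0.005],
  [0,0,0,0,0.0005,0,0.005],
  [0,0,0,0,0.0008,0,0.005],
  [0,0,0,0,0.0008,0,0.005],
])

```text
clock: 12.9
eef_pos: [617.3, -67.2, 37.3]
tcp_rot: [3.141, -0.0, 1.399]
contact_force: [-0.4, -0.1, -2.1]
opening: 0.153
grasp_force: 59.0
```

```bash
python3 st.py
```

```text
corner xy [-47.04328702 115.8366466 ] z 37.30943441993343 yaw-1.5708+.172 -8.551132768541692e-07 F [-0.35777194 -0.20155796] -2.107679249082151 T [-0.00647843  0.09622063 -0.00639973] 58.9613002538681
```

To row units: 0.0006 m / 0.75 = 0.0008, 0.0004 m / 0.75 = 0.0005.

Request:
move_arm([
  [0,0,0,0,0.0003,0,0.005],
  [0,0,0,0,0.0005,0,0.005],
  [0,0,0,0,0.0008,0,0.005],
  [0,0,0,0,0.0008,0,0.005],
])

```text
clock: 13.4
eef_pos: [617.7, -67.3, 37.3]
tcp_rot: [-3.141, 0.0, 1.399]
contact_force: [-0.9, 0.3, -1.5]
opening: 0.151
grasp_force: 59.1
```

```bash
python3 st.py
```

```text
corner xy [-46.62253892 115.85014661] z 37.275714209763315 yaw-1.5708+.172 6.118551641609571e-05 F [-0.97680451  0.11678875] -1.4996435828944463 T [0.03772958 0.22999881 0.00224505] 59.063681960105896
```

To row units: 0.0004 m / 0.75 = 0.0005, 0.0002 m / 0.75 = 0.0003.

Request:
move_arm([
  [0,0,0,0,0.0003,0,0.005],
  [0,0,0,0,0.0005,0,0.005],
  [0,0,0,0,0.0005,0,0.005],
])

```text
clock: 13.78
eef_pos: [617.7, -67.3, 37.2]
tcp_rot: [-3.141, 0.0, 1.399]
contact_force: [-4.2, 0.4, -0.3]
opening: 0.153
grasp_force: 59.2
```

```bash
python3 st.py
```

```text
corner xy [-46.56017931 115.81855895] z 37.16514806019288 yaw-1.5708+.172 -2.1811059409682088e-05 F [-4.17800048 -0.3123442 ] -0.3394295599230007 T [0.16481171 0.66662619 0.06892017] 59.2049503326416
```

Request:
move_arm([
  [0,0,0,0,0,0,0.005],
  [0,0,0,0,0,0,0.005],
  [0,0,0,0,0,0,0.005],
  [0,0,0,0,0,0,0.005],
  [0,0,0,0,0,0,0.005],
  [0,0,0,0,0,0,0.005],
  [0,0,0,0,0,0,0.005],
  [0,0,0,0,0,0,0.005],
])

```text
clock: 14.78
eef_pos: [617.8, -67.3, 37.2]
tcp_rot: [-3.141, 0.0, 1.399]
contact_force: [-4.8, -0.3, 0.4]
opening: 0.15
grasp_force: 59.3
```

```bash
python3 - <<'E'
import st
from h import *
from st import R
c=camera_params("wrist");p,d=grab_frame("wrist");cv2.imwrite("pics/w6.png",p[:,:,::-1])
for b,s_ in blobs(mask(p,"green"),200):
    q=(cast("wrist",b,28,c)[:,:2]-[643.8,-189.4])@R
    if q[:,0].max()<20:print("wrist",s_,q.min(0).round(1),q.max(0).round(1))
p,d=grab_frame("scene");cv2.imwrite("pics/s6.png",cv2.resize(p[130:270,220:380],None,fx=4,fy=4)[:,:,::-1])
for b,s_ in blobs(mask(p,"green"),20):
    q=(cast("scene",b,28)[:,:2]-[643.8,-189.4])@R
    if -80<q[:,0].max()<20:print("scene",s_,q.min(0).round(1),q.max(0).round(1))
E
```

```text
corner xy [-46.51370796 115.81027769] z 37.16308167232871 yaw-1.5708+.172 -1.3990535251862113e-05 F [-4.70149567 -1.07066513] 0.41202400742039275 T [0.1323105  0.94436063 0.0436436 ] 59.29822325706482
wrist [ 336   95   75   40 2402] [-37.6 173.6] [ -0.4 193.4]
wrist [ 335  167   73   36 2206] [-37.8 138.2] [ -0.4 156.7]
wrist [ 335  217   69   64 2568] [-37.4  91.4] [ -0.2 130. ]
scene [334 194  14  12  99] [-36.2 165.5] [  1.7 188.7]
scene [324 201  13  12  88] [-36.1 130.6] [  1.3 150.5]
scene [296 207  32  27 397] [-37.9  40.9] [  2.1 120.9]
```

View pics/s6.png

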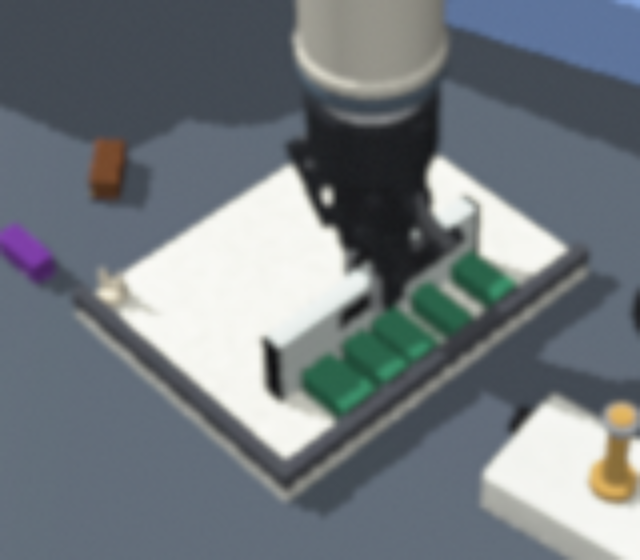

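The scene crop shows all five blanks flush on the back fence under a press of about 4.5 N. The gaps between them and the free space to the side fence are still open. Next I'll back off, lift, and move to the left of the row.

To row units: 0.174 m / 0.75 = 0.232, -0.03 m / 0.75 = -0.04.

Request:
move_arm([
  [0,0,0,0,-0.008,0,0.005],
  [0,0,0,0,-0.0187,0,0.005],
  [0,0,0,0,-0.0187,-0.04,0.005],
  [0,0,0,0.0133,-0.0187,-0.08,0.005],
  [0,0,0,0.0733,0,-0.08,0.005],
  [0,0,0,0.14,0.0267,-0.08,0.005],
  [0,0,0,0.2,0.0373,-0.08,0.005],
  [0,0,0,0.232,0.0373,-0.08,0.005],
])

```text
clock: 15.88
eef_pos: [676.3, 101.4, 97.4]
tcp_rot: [3.14, -0.001, 1.4]
contact_force: [1.0, 0.8, -2.0]
opening: 0.149
grasp_force: 59.0
```

To row units: 0.0595 m / 0.75 = 0.0793, 0.0585 m / 0.75 = 0.078.

Request:
move_arm([
  [0,0,0,0,0,0,0.005],
  [0,0,0,0,0,0.04,0.005],
  [0,0,0,0,0,0.0667,0.005],
  [0,0,0,0,0,0.078,0.005],
  [0,0,0,0,0,0.0793,0.005],
  [0,0,0,0,0,0.0793,0.005],
])

```text
clock: 16.62
eef_pos: [676.1, 99.1, 38.5]
tcp_rot: [3.141, -0.0, 1.399]
contact_force: [0.3, -0.2, -1.9]
opening: 0.152
grasp_force: 59.0
```

```bash
python3 - <<'E'
import st
from h import *
from st import R
p,d=grab_frame("scene");cv2.imwrite("pics/s7.png",cv2.resize(p[110:270,220:400],None,fx=4,fy=4)[:,:,::-1][:600])
for b,s_ in blobs(mask(p,"green"),20):
    q=(cast("scene",b,28)[:,:2]-[643.8,-189.4])@R
    if -80<q[:,0].max()<20:print("scene",s_,q.min(0).round(1),q.max(0).round(1))
E
```

```text
corner xy [-17.51647423 289.79711826] z 38.496887222759625 yaw-1.5708+.172 -0.00023942391221321024 F [ 0.32811213 -0.11012926] -1.902767094301817 T [-0.00959944 -0.04195318  0.02284788] 59.040157198905945
scene [334 194  14  12  99] [-35.6 166. ] [  1.7 189.3]
scene [324 202  13  11  86] [-36.1 131.1] [  1.9 150.1]
scene [297 208  32  25 376] [-36.1  41.2] [  2.  120.9]
```

View pics/s7.png

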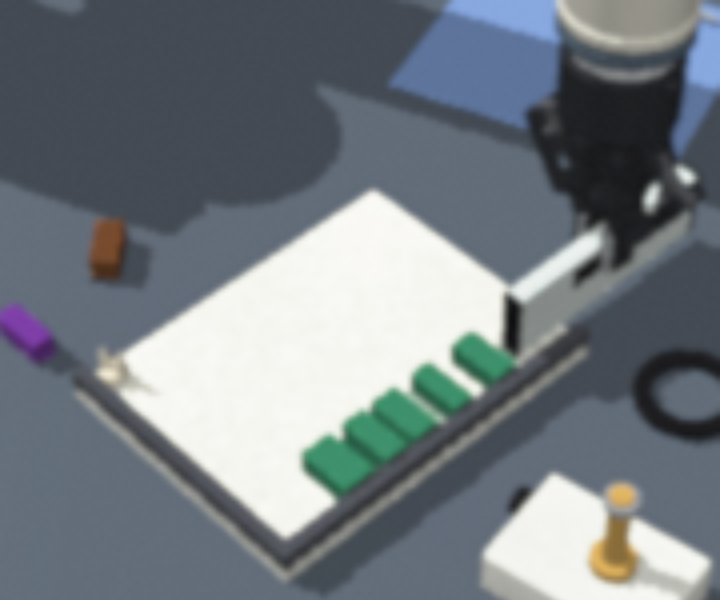

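The scene crop shows the straightedge's end at (512,320), left of the leftmost blank at (485,357) and clear of the back fence. The limits given make the closed row about 101 mm wide, so contact should come at middle y≈186. Pushing in now.

To row units: -0.048 m / 0.75 = -0.064, -0.042 m / 0.75 = -0.056.

Request:
move_arm([
  [0,0,0,-0.008,0,0,0.005],
  [0,0,0,-0.016,0,0,0.005],
  [0,0,0,-0.024,0,0,0.005],
  [0,0,0,-0.032,0,0,0.005],
  [0,0,0,-0.04,0,0,0.005],
  [0,0,0,-0.048,0,0,0.005],
  [0,0,0,-0.056,0,0,0.005],
  [0,0,0,-0.064,0,0,0.005],
])

```text
clock: 17.68
eef_pos: [667.3, 51.6, 37.8]
tcp_rot: [3.142, -0.0, 1.399]
contact_force: [0.8, -0.5, -1.3]
opening: 0.151
grasp_force: 59.1
```

To row units: -0.045 m / 0.75 = -0.06, -0.041 m / 0.75 = -0.0547.

Request:
move_arm([
  [0,0,0,-0.008,0,0,0.005],
  [0,0,0,-0.016,0,0,0.005],
  [0,0,0,-0.024,0,0,0.005],
  [0,0,0,-0.032,0,0,0.005],
  [0,0,0,-0.04,0,0,0.005],
  [0,0,0,-0.048,0,0,0.005],
  [0,0,0,-0.0547,0,0,0.005],
  [0,0,0,-0.06,0,0,0.005],
])

```text
clock: 18.68
eef_pos: [659.6, 7.3, 37.8]
tcp_rot: [-3.142, 0.0, 1.399]
contact_force: [0.5, 0.7, -1.1]
opening: 0.152
grasp_force: 59.1
```

```bash
cat > vw.py <<'E'
import st,sys
from h import *
from st import R
n=sys.argv[1]
p,d=grab_frame("scene");cv2.imwrite(f"pics/s{n}.png",cv2.resize(p[110:270,220:400],None,fx=4,fy=4)[:,:,::-1][:600])
for b,s_ in blobs(mask(p,"green"),20):
    q=(cast("scene",b,28)[:,:2]-[643.8,-189.4])@R
    if -80<q[:,0].max()<30:print("scene",s_,q.min(0).round(1),q.max(0).round(1))
E
python3 vw.py 8
```

```text
corner xy [-18.10837374 196.50544115] z 37.76941785383156 yaw-1.5708+.172 -9.173950750618332e-05 F [0.39580592 0.82707781] -1.0827341641874484 T [ 0.14744163 -0.0228018   0.05619566] 59.09865438938141
scene [285 211  40  31 540] [-36.3   5.2] [  1.8 113. ]
```

View pics/s8.png

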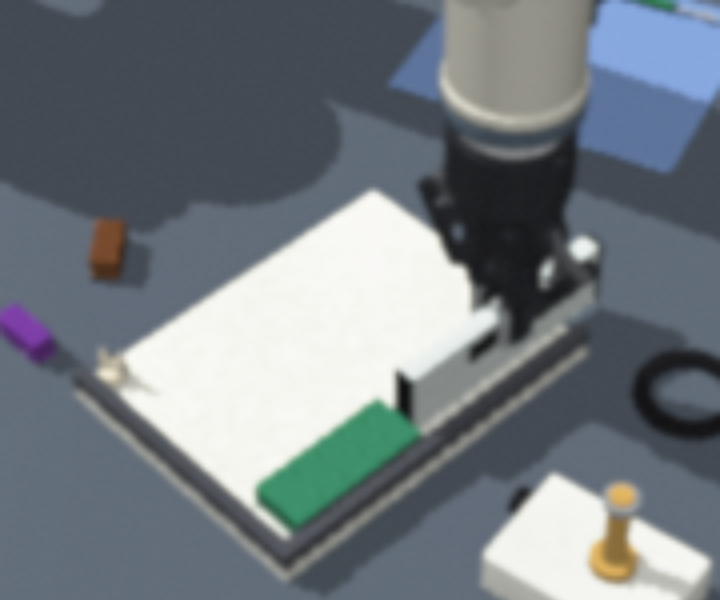

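The scene crop shows the row closed and square, from (260,495) to (400,415), still about 10 mm from the side fence. I'll continue gently.

To row units: -0.0075 m / 0.75 = -0.01, -0.007 m / 0.75 = -0.0093.

Request:
move_arm([
  [0,0,0,-0.0013,0,0,0.005],
  [0,0,0,-0.0027,0,0,0.005],
  [0,0,0,-0.004,0,0,0.005],
  [0,0,0,-0.0053,0,0,0.005],
  [0,0,0,-0.0067,0,0,0.005],
  [0,0,0,-0.008,0,0,0.005],
  [0,0,0,-0.0093,0,0,0.005],
  [0,0,0,-0.01,0,0,0.005],
])

```text
clock: 19.73
eef_pos: [658.4, 0.1, 37.8]
tcp_rot: [-3.142, 0.0, 1.399]
contact_force: [0.4, -0.0, -2.0]
opening: 0.152
grasp_force: 59.1
```

To row units: -0.0009 m / 0.75 = -0.0012, -0.0006 m / 0.75 = -0.0008.

Request:
move_arm([
  [0,0,0,-0.0004,0,0,0.005],
  [0,0,0,-0.0008,0,0,0.005],
  [0,0,0,-0.0012,0,0,0.005],
  [0,0,0,-0.0012,0,0,0.005],
])

```text
clock: 20.23
eef_pos: [658.2, -0.6, 37.8]
tcp_rot: [-3.142, 0.0, 1.399]
contact_force: [0.2, 0.5, -2.2]
opening: 0.148
grasp_force: 59.1
```

```bash
python3 vw.py 9
```

```text
corner xy [-18.11344835 188.43677821] z 37.767089962209496 yaw-1.5708+.172 7.876737156031766e-05 F [0.09632438 0.53548528] -2.2341746986606683 T [ 0.04956725 -0.02378544  0.01333489] 59.10865366458893
scene [282 213  40  31 538] [-36.2  -1.5] [  1.9 103.4]
```

To row units: -0.0009 m / 0.75 = -0.0012, -0.0006 m / 0.75 = -0.0008.

Request:
move_arm([
  [0,0,0,-0.0004,0,0,0.005],
  [0,0,0,-0.0008,0,0,0.005],
  [0,0,0,-0.0012,0,0,0.005],
  [0,0,0,-0.0012,0,0,0.005],
])

```text
clock: 20.78
eef_pos: [658.1, -1.6, 37.8]
tcp_rot: [-3.142, 0.0, 1.399]
contact_force: [0.4, 1.4, -2.6]
opening: 0.148
grasp_force: 59.1
```

```bash
python3 st.py
```

```text
corner xy [-18.10067088 187.50615836] z 37.780652128035726 yaw-1.5708+.172 -4.726381416553238e-05 F [0.19518271 1.49940161] -2.5569314036391635 T [0.08351982 0.00173439 0.02392525] 59.11046326160431
```

To row units: -0.0006 m / 0.75 = -0.0008, -0.0004 m / 0.75 = -0.0005.

Request:
move_arm([
  [0,0,0,-0.0003,0,0,0.005],
  [0,0,0,-0.0005,0,0,0.005],
  [0,0,0,-0.0008,0,0,0.005],
  [0,0,0,-0.0008,0,0,0.005],
])

```text
clock: 21.28
eef_pos: [658.0, -2.1, 37.8]
tcp_rot: [3.142, 0.0, 1.399]
contact_force: [-0.1, 0.4, -1.3]
opening: 0.157
grasp_force: 59.1
```

```bash
python3 st.py
```

```text
corner xy [-18.09245698 186.92055737] z 37.791404096894595 yaw-1.5708+.172 1.100140483156764e-05 F [-0.16091236  0.40548286] -1.314129516192525 T [ 0.07011048 -0.01975029  0.05167578] 59.112616181373596
```

To row units: -0.0006 m / 0.75 = -0.0008, -0.0004 m / 0.75 = -0.0005.

Request:
move_arm([
  [0,0,0,-0.0003,0,0,0.005],
  [0,0,0,-0.0005,0,0,0.005],
  [0,0,0,-0.0008,0,0,0.005],
  [0,0,0,-0.0008,0,0,0.005],
])

```text
clock: 21.78
eef_pos: [657.9, -2.7, 37.8]
tcp_rot: [3.142, 0.0, 1.399]
contact_force: [0.0, 0.8, -2.0]
opening: 0.152
grasp_force: 59.1
```

```bash
python3 st.py
```

```text
corner xy [-18.10021572 186.30842624] z 37.78647851221659 yaw-1.5708+.172 -2.085592394518443e-05 F [-0.10305528  0.84043966] -1.9794418865555503 T [ 0.11139791 -0.01665171  0.00019124] 59.111223220825195
```

To row units: -0.0006 m / 0.75 = -0.0008, -0.0004 m / 0.75 = -0.0005.

Request:
move_arm([
  [0,0,0,-0.0003,0,0,0.005],
  [0,0,0,-0.0005,0,0,0.005],
  [0,0,0,-0.0008,0,0,0.005],
  [0,0,0,-0.0008,0,0,0.005],
])

```text
clock: 22.28
eef_pos: [657.9, -2.9, 37.9]
tcp_rot: [3.141, -0.0, 1.399]
contact_force: [0.8, 3.9, 0.5]
opening: 0.151
grasp_force: 59.2
```

```bash
python3 st.py
```

```text
corner xy [-18.02966068 186.13529148] z 37.88967592257605 yaw-1.5708+.172 -0.00011802869076760203 F [0.15890877 4.01014552] 0.5390847595201926 T [ 0.77920563 -0.03315775 -0.07222815] 59.1904091835022
```

About 4 N now, so the row is solid. Holding for a second.

Request:
move_arm([
  [0,0,0,-0.0001,0,0,0.005],
  [0,0,0,-0.0001,0,0,0.005],
  [0,0,0,-0.0001,0,0,0.005],
  [0,0,0,-0.0001,0,0,0.005],
  [0,0,0,-0.0001,0,0,0.005],
  [0,0,0,-0.0001,0,0,0.005],
  [0,0,0,-0.0001,0,0,0.005],
  [0,0,0,-0.0001,0,0,0.005],
])

```text
clock: 23.28
eef_pos: [657.9, -2.9, 37.9]
tcp_rot: [3.141, -0.001, 1.399]
contact_force: [-0.1, 5.2, -0.2]
opening: 0.15
grasp_force: 59.2
```

```bash
python3 vw.py 10
```

```text
corner xy [-18.04302215 186.12986611] z 37.87738631314021 yaw-1.5708+.172 -9.046738447349156e-05 F [-1.00699675  5.12294092] -0.23930530003532005 T [ 0.92372677  0.03280243 -0.04619023] 59.23091411590576
scene [281 213  40  31 530] [-36.2  -2.2] [  1.9 101.2]
```

View pics/s10.png

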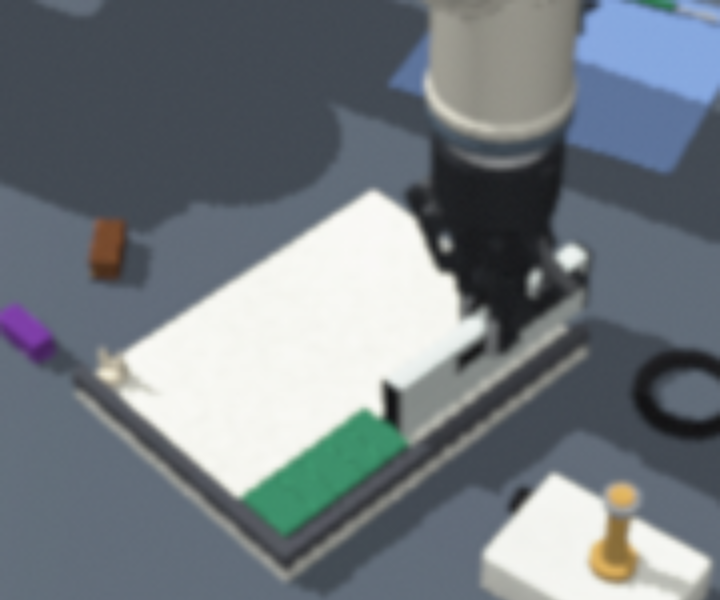

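The scene crop shows the row solid in the corner, from (245,497) to (375,412), pressed with about 5 N. Now I'll retreat and carry the straightedge home.

To row units: 0.195 m / 0.75 = 0.26, 0.15 m / 0.75 = 0.2, 0.66 rad / 3.1416 = 0.2101.

Request:
move_arm([
  [0,0,0,0.0067,0,0,0.005],
  [0,0,0,0.02,0,0,0.005],
  [0,0,0,0.0267,0,-0.0533,0.005],
  [0,0,0,0.0267,0,-0.1,0.005],
  [0,0,0.0525,0.08,-0.0467,-0.1,0.005],
  [0,0,0.105,0.14,-0.0933,-0.1,0.005],
  [0,0,0.1576,0.2,-0.14,-0.1,0.005],
  [0,0,0.2101,0.26,-0.1867,-0.1,0.005],
])

```text
clock: 24.32
eef_pos: [552.2, 214.4, 112.9]
tcp_rot: [3.141, -0.0, 0.733]
contact_force: [0.5, 0.2, -2.0]
opening: 0.151
grasp_force: 59.1
```

```bash
cat > d.py <<'E'
from h import *
import sys
t=[float(v) for v in sys.argv[1:]]
s=sensors.sense();p=s['eef_pos'];y=s['tcp_rot'][2];dx,dy,dz=np.array(t[:3])-p
print(p,s['tcp_rot'],"tx,ty,tz,turn",(np.cos(y)*dx+np.sin(y)*dy).round(1),(np.sin(y)*dx-np.cos(y)*dy).round(1),-dz.round(1),round(y-t[3],4),s['contact_force'])
E
python3 d.py 528.3 264 28.6 .243
```

```text
[552.22024282 214.38126599 112.90763375] [ 3.14126117e+00 -2.12751546e-04  7.33271864e-01] tx,ty,tz,turn 15.4 -52.9 84.3 0.4903 [ 0.45710756  0.15003154 -2.02136978]
```

To row units: 0.06 m / 0.75 = 0.08, -0.052 m / 0.75 = -0.0693, 0.496 rad / 3.1416 = 0.1579.

Request:
move_arm([
  [0,0,0.0525,0.008,-0.0267,0,0.005],
  [0,0,0.105,0.016,-0.0507,0,0.005],
  [0,0,0.1579,0.0207,-0.0693,0,0.005],
  [0,0,0.1579,0.0207,-0.0693,0.04,0.005],
  [0,0,0.1579,0.0207,-0.0693,0.0667,0.005],
  [0,0,0.1579,0.0207,-0.0693,0.08,0.005],
  [0,0,0.1579,0.0207,-0.0693,0.08,0.005],
  [0,0,0.1579,0.0207,-0.0693,0.08,0.005],
])

```text
clock: 25.32
eef_pos: [530.2, 261.8, 53.5]
tcp_rot: [-3.141, -0.001, 0.243]
contact_force: [0.4, 0.4, -2.1]
opening: 0.154
grasp_force: 59.2
```

```bash
python3 d.py 528.3 264 28.6 .243
```

```text
[530.16593189 261.82056313  53.51133344] [-3.14141252e+00 -1.07874692e-03  2.42741526e-01] tx,ty,tz,turn -1.3 -2.6 24.9 -0.0003 [ 0.39700201  0.37404227 -2.12512239]
```

To row units: 0.0245 m / 0.75 = 0.0327, -0.001 m / 0.75 = -0.0013.

Request:
move_arm([
  [0,0,0,-0.0013,-0.0027,0.0133,0.005],
  [0,0,0,-0.0013,-0.0027,0.024,0.005],
  [0,0,0,-0.0013,-0.0027,0.0293,0.005],
  [0,0,0,-0.0013,-0.0027,0.0313,0.005],
  [0,0,0,-0.0013,-0.0027,0.0327,0.005],
  [0,0,0,-0.0013,-0.0027,0.0327,0.005],
])

```text
clock: 26.08
eef_pos: [528.3, 263.3, 28.4]
tcp_rot: [-3.142, -0.0, 0.243]
contact_force: [-0.7, -0.2, -2.1]
opening: 0.15
grasp_force: 59.2
```

```bash
python3 d.py 528.3 264 28.6 .243
```

```text
[528.2652927  263.28130892  28.37597715] [-3.14157801e+00 -1.45343561e-04  2.42768876e-01] tx,ty,tz,turn 0.2 -0.7 -0.2 -0.0002 [-0.68481638 -0.24389263 -2.0957572 ]
```

To row units: 0.0007 m / 0.75 = 0.0009, 0.0004 m / 0.75 = 0.0005.

Request:
move_arm([
  [0,0,0,0,0,0.0005,0.005],
  [0,0,0,0,0,0.0009,0.005],
  [0,0,0,0,0,0.0009,0.005],
])

```text
clock: 26.45
eef_pos: [528.3, 263.3, 28.1]
tcp_rot: [-3.142, -0.0, 0.243]
contact_force: [-1.2, -1.5, 5.1]
opening: 0.146
grasp_force: 60.2
```

```bash
python3 d.py 528.3 264 28.6 .243
```

```text
[528.32573514 263.33940476  28.08785764] [-3.14152291e+00 -3.98689677e-04  2.42787547e-01] tx,ty,tz,turn 0.1 -0.6 -0.5 -0.0002 [-1.22429944 -1.53098229  5.12565756]
```

It's standing on the mat. Opening slowly, then straight up.

Request:
move_arm([
  [0,0,0,0,0,0,0.02],
  [0,0,0,0,0,0,0.03],
  [0,0,0,0,0,0,0.045],
  [0,0,0,0,0,0,0.06],
  [0,0,0,0,0,0,0.06],
  [0,0,0,0,0,0,0.06],
])

```text
clock: 27.2
eef_pos: [528.2, 263.3, 27.6]
tcp_rot: [3.142, 0.0, 0.243]
contact_force: [-0.9, 0.0, -0.6]
opening: 0.702
grasp_force: 0.0
```

To row units: -0.183 m / 0.75 = -0.244, -0.18 m / 0.75 = -0.24.

Request:
move_arm([
  [0,0,0,0,0,-0.0267,0.06],
  [0,0,0,0,0,-0.08,0.06],
  [0,0,0,0,0,-0.1467,0.06],
  [0,0,0,-0.0267,0,-0.2133,0.06],
  [0,0,0,-0.08,0,-0.24,0.06],
  [0,0,0,-0.116,0,-0.244,0.06],
  [0,0,0,-0.116,0,-0.244,0.06],
  [0,0,0,-0.116,0,-0.244,0.06],
])

```text
clock: 28.2
eef_pos: [444.6, 242.7, 211.5]
tcp_rot: [-3.141, -0.002, 0.243]
contact_force: [0.8, 0.5, -1.0]
opening: 0.705
grasp_force: 0.0
```

```bash
python3 - <<'E'
from h import *
from st import R
c=camera_params("wrist");p,d=grab_frame("wrist");cv2.imwrite("pics/w11.png",p[:,:,::-1])
for k,z,a in(("green",28,60),("white",53,150),("blue",3,1000)):
    for b,st in blobs(mask(p,k),a): print(k,st,*rect("wrist",b,z,c))
p,d=grab_frame("scene")
for b,s_ in blobs(mask(p,"green"),20):
    q=(cast("scene",b,28)[:,:2]-[643.8,-189.4])@R
    if -80<q[:,0].max()<30:print("scene",s_,q.min(0).round(1),q.max(0).round(1))
E
```

```text
corner xy [-270.25963515  391.6394115 ] z 211.47847726294322 yaw-1.5708+.172 -1.155866892621713 F [0.65268462 0.66135659] -1.0344122098327586 T [-0.0637815   0.0020074  -0.02484311] 0.0
green [213  49   8  85 516] [512.2 370.7] [93.   7.1] 11.8
green [ 572   93   46   57 1344] [ 630.6 -129.4] [114.4  46.9] 79.7
white [   0    0  109   55 5055] [571.3 668.8] [282.2  83. ] 85.3
white [ 584    0   30   54 1062] [768.7 -78.8] [79.7 68.8] 0.3
white [ 310   16   14  162 2048] [527.8 263.3] [161.1  12.6] 13.9
white [  453    32   149   201 16264] [563.2 -11.6] [219.  167.2] 80.1
blue [  197     1   172   190 26919] [525.  306.7] [222.8 192.9] 10.4
scene [281 213  40  31 519] [-36.2  -2.2] [ 1.8 96. ]
```

View pics/w11.png

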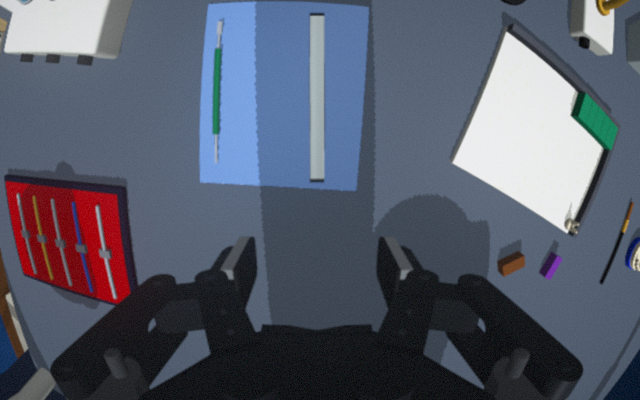

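The last view shows the straightedge standing on the mat at (317,97), the green row closed in the corner at (595,120), and the tooth and carver where they were. Handing in.

```bash
python3 -c "from rig import order;print(order.sign_off())"
```

```text
the job is handed in; nothing more can be done
None
```

The job is handed in: the five blanks sit closed up in the corner against both fences, the straightedge stands released on the mat, and nothing else looks moved; peak press read about 5 N, and it took about 28 s.

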